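# Make up two cooking kits from the kitchen stock

## Task

Make up two cooking kits from the things on the table. In the tray with three compartments lay the ginger in the long compartment, and put the onion and one garlic bulb in the two small square compartments, one in each (either way round); in the tray with two compartments stand the spice jar upright in one and put the other garlic bulb in the other. Each thing must rest on the floor of its compartment; don't tip the spice jar over on the way, and leave the little dropper bottle standing where it is.

Things in the scene. Friction and masses are not known exactly. Their poses are not given: they have to be found in the camera images.
- tray_three: Fixed flat square steel tray, 176 mm wide, within 0.2 rad of square to the robot. Floor 3 mm thick; walls and dividers 4 mm thick, 10 mm high (rim 12). Origin: centre of its underside. Three compartments: a long one on the far side from the robot, 82 x 168 mm inside, centred at (+0.043, 0) m in the tray's frame, its length along y; two square ones, 82 x 82 mm, centred at (-0.043, +0.043) and (-0.043, -0.043) m.
- tray_two: Fixed flat square steel tray, 176 mm wide, within 0.2 rad of square to the robot. Floor 3 mm thick; walls and dividers 4 mm thick, 10 mm high (rim 12). Origin: centre of its underside. A divider along its y axis makes two equal compartments, 82 x 168 mm inside (length along y), centred at (+0.043, 0) and (-0.043, 0) m in its frame.
- onion_mid (a point): Purple-red onion with a thin neck on top, 67 x 64 mm across, 71 mm high, 108 g; round, so any grasp direction will do; widest about 28 mm above its underside. This point is on its axis, 35 mm above its underside.
- garlic_a_mid (a point): Pale garlic bulb with a short stalk on top, 58 mm across, 59 mm high, 39 g; round; widest about 22 mm above its underside. This point is on its axis, 29 mm above its underside. The two garlic bulbs are interchangeable.
- garlic_b_mid (a point): The other pale garlic bulb, 54 mm across, 55 mm high, 33 g; round; widest about 20 mm above its underside. This point is on its axis, 27 mm above its underside.
- spice_jar_mid (a point): Spice jar, an upright straight cylinder 41 mm in diameter and 105 mm high with a dark screw cap as wide as the body (the cap does not come off), 110 g. This point is on its axis, 52 mm above its underside.
- ginger_mid (a point): Brown flat piece of ginger lying on the table, 48 mm long (its y axis), 21 mm wide (its x axis, the way to grasp it) and 14 mm thick (z), 18 g; its x axis is within 0.5 rad of the world's. This point is its centre, 7 mm above its underside.
- dropper_mid (a point): Small brown dropper bottle with a thin black dropper top, standing upright, 33 mm in diameter, 102 mm high. It belongs to neither kit and must stay where it stands. This point is on its axis, 51 mm above its underside.
Not all that is in view belongs to the job. What is shaped like the part that bears garlic_b_mid but orange is not meant.

How it is judged:
At the end, for the whole second after the job is handed in: Ginger flat in the long compartment; onion and one garlic in the small ones, within 21 mm of their centres in x, y; in the other tray jar (upright to 0.12 rad, 25 mm from the middle line) and other garlic (21 mm), one per compartment; all on the floor, still; dropper moved under 20 mm (((((x of onion_mid in the frame of tray_three between -0.064 and -0.022 m and y of onion_mid in the frame of tray_three between 0.022 and 0.064 m and z of onion_mid in the frame of tray_three below 0.05 m and x of garlic_a_mid in the frame of tray_three between -0.064 and -0.022 m and y of garlic_a_mid in the frame of tray_three between -0.064 and -0.022 m and z of garlic_a_mid in the frame of tray_three below 0.045 m) or (x of onion_mid in the frame of tray_three between -0.064 and -0.022 m and y of onion_mid in the frame of tray_three between -0.064 and -0.022 m and z of onion_mid in the frame of tray_three below 0.05 m and x of garlic_a_mid in the frame of tray_three between -0.064 and -0.022 m and y of garlic_a_mid in the frame of tray_three between 0.022 and 0.064 m and z of garlic_a_mid in the frame of tray_three below 0.045 m)) and ((x of spice_jar_mid in the frame of tray_two between 0.018 and 0.068 m and y of spice_jar_mid in the frame of tray_two between -0.07 and 0.07 m and z of spice_jar_mid in the frame of tray_two below 0.062 m and x of garlic_b_mid in the frame of tray_two between -0.064 and -0.022 m and y of garlic_b_mid in the frame of tray_two between -0.065 and 0.065 m and z of garlic_b_mid in the frame of tray_two below 0.045 m) or (x of spice_jar_mid in the frame of tray_two between -0.068 and -0.018 m and y of spice_jar_mid in the frame of tray_two between -0.07 and 0.07 m and z of spice_jar_mid in the frame of tray_two below 0.062 m and x of garlic_b_mid in the frame of tray_two between 0.022 and 0.064 m and y of garlic_b_mid in the frame of tray_two between -0.065 and 0.065 m and z of garlic_b_mid in the frame of tray_two below 0.045 m))) or (((x of onion_mid in the frame of tray_three between -0.064 and -0.022 m and y of onion_mid in the frame of tray_three between 0.022 and 0.064 m and z of onion_mid in the frame of tray_three below 0.05 m and x of garlic_b_mid in the frame of tray_three between -0.064 and -0.022 m and y of garlic_b_mid in the frame of tray_three between -0.064 and -0.022 m and z of garlic_b_mid in the frame of tray_three below 0.045 m) or (x of onion_mid in the frame of tray_three between -0.064 and -0.022 m and y of onion_mid in the frame of tray_three between -0.064 and -0.022 m and z of onion_mid in the frame of tray_three below 0.05 m and x of garlic_b_mid in the frame of tray_three between -0.064 and -0.022 m and y of garlic_b_mid in the frame of tray_three between 0.022 and 0.064 m and z of garlic_b_mid in the frame of tray_three below 0.045 m)) and ((x of spice_jar_mid in the frame of tray_two between 0.018 and 0.068 m and y of spice_jar_mid in the frame of tray_two between -0.07 and 0.07 m and z of spice_jar_mid in the frame of tray_two below 0.062 m and x of garlic_a_mid in the frame of tray_two between -0.064 and -0.022 m and y of garlic_a_mid in the frame of tray_two between -0.065 and 0.065 m and z of garlic_a_mid in the frame of tray_two below 0.045 m) or (x of spice_jar_mid in the frame of tray_two between -0.068 and -0.018 m and y of spice_jar_mid in the frame of tray_two between -0.07 and 0.07 m and z of spice_jar_mid in the frame of tray_two below 0.062 m and x of garlic_a_mid in the frame of tray_two between 0.022 and 0.064 m and y of garlic_a_mid in the frame of tray_two between -0.065 and 0.065 m and z of garlic_a_mid in the frame of tray_two below 0.045 m)))) and x of ginger_mid in the frame of tray_three between 0.011 and 0.075 m and y of ginger_mid in the frame of tray_three between -0.068 and 0.068 m and z of ginger_mid in the frame of tray_three below 0.02 m and angle between ginger_mid's own z axis and vertical below 0.15 rad and angle between spice_jar_mid's own z axis and vertical below 0.12 rad and linear speed of each of onion, garlic_a, garlic_b, spice_jar, ginger below 0.02 m/s and distance of dropper_mid from where it was at the start of the episode below 0.02 m); the robot touches nothing.
It fails at once if the spice jar is tipped over (angle between spice_jar_mid's own z axis and vertical above 0.7 rad).
It fails at once if the dropper bottle is knocked over or carried off (angle between dropper_mid's own z axis and vertical above 0.5 rad or distance of dropper_mid from where it was at the start of the episode above 0.04 m).
It also fails if it takes over 128 s, if anything falls off the work surface, if the arm or the gripper's body presses on something with over 40 N, if the wrist force passes 120 N, or if a joint passes its speed limit or range.

## Robot

A 6-joint arm with a two-finger parallel gripper is mounted at the origin on a cart in front of the work surface, level with it; the furniture and walls round the work are solid. World frame = base frame: x ahead of the robot, y to its left, z up, the work surface at z = 0. Lengths are in m, angles in rad, forces in N, time in s.
With the tool pointing down it reaches from about 0.375 to 0.9 m from the base axis. Payload 3.1 kg.
Tool frame: the origin (TCP) lies between the finger pads; the fingertips stand 17 mm ahead of it and the grasp point (between the pads) lies 2 mm behind it; z points along the fingers, y is the line along which they close (so a half turn about z gives the same grasp; the last joint's range is limited). The gripper opens to 85 mm and grips with 20 to 120 N. Pads are 22 mm wide; open, the fingers measure 114 mm over their backs; the gripper's body (76 mm by 85 mm) begins 54 mm behind the grasp point. The pads swing forward as they close: fully open they stand 13 mm farther back than shut.
Start: joints at [-0.178, 0.527, 1.433, -0, 1.181, -0.178], TCP at [0.625, 0, 0.248] pointing down, gripper open.
Joint ranges: [-3.08, 3.08], [-0.75, 2.2], [0.22, 2.44], [-1.43, 4.57], [0, 2.65], [-2.85, 2.85]. Speed limits (rad/s): [2.79, 2.79, 3.14, 3.14, 3.14, 3.14].

## Interface

Orientations are given as a unit quaternion [x, y, z, w].
In Python, from station import sense, vision, order gives the robot as it stands.
- The arm moves only by the shell command python3 -m crank 'ROWS' [OPENING] [FORCE]. ROWS is JSON, a list of rows, each an object with "dp": the shift along the world's x, y, z in units of 30 mm (1.0 is 30 mm), a list of three; "angular": the turn, a rotation vector about the world's x, y, z in degrees, a list of three. In form: [{"dp": [dx, dy, dz], "angular": [ax, ay, az]}, ...]. A call has 1 to 20 rows; each row shifts and turns the commanded pose from where the row before left it; what a row does not reach is not made up. A row lasts 1/10 s, in which the tool goes at most 50 mm and 8.59 degrees, less where a joint would pass 70% of its speed; a pose out of reach is approached as far as the arm can. A call is refused whole if a number of a shift passes 1 or a number of a turn 8.59, either way. A call with a gripper value outside its range is refused whole. OPENING is the closure, from 0 (fully open) to 1 (shut), set as the call begins (- or left out, the last holds). The fingers move at their own pace and stop on an object; FORCE is the grip in N (left out, the last holds). Time passes only in rows, so rows that do not move let the fingers close. It gives the time, the measured TCP pose, the force, the opening and the grip force at its end, in the units of the state.
- sense(): the state, without advancing time (a new reading comes with each control period).
- vision.snapshot(name): name is "scene" or "side" or "wrist"; returns a dict with "image" (400x640x3 uint8, blue, green, red), "range_z" (400x640 float32, m along the optical axis (not along the pixel's ray), 0 where there is no reading), "mtx" (3x3 intrinsics, pixels), "pose" (4x4, takes a point from camera to world coordinates); the wrist camera has in their place "mount" (4x4, takes a point from camera to tool coordinates, whose origin is the TCP and whose axes are the flange's). Camera axes: x right, y down, z forward; pixel columns grow to the right and rows downward; lengths in m; the calibration is good to about 2 mm. A picture is of the moment at which its call begins: read the wrist's pose just before it.
- order.sign_off(): hands the job in; it is judged then, once.
The state is a dict: "t": time; "q": joint angles; "qd": joint speeds; "tau": joint torques, N m; "tcp_pos": TCP position; "tool_rot": TCP orientation; "force": force on the tool from outside, world axes, zero at the start; "ft_torque": the same for the moment, N m; "finger_gap": opening from 0.0 (shut) to 1.0 (fully open); "gripper_force": force on a finger pad.
Only numpy, scipy, OpenCV 4.12 (cv2) and the standard library are available. Lean on these libraries where they do the work, as an engineer would, in place of code of your own. Each camera call takes 0.05 s, during which the arm holds its last target. There are 200 camera calls.

## Working session

There is one attempt and no reset: what is moved stays moved. The work goes in short steps, Python scripts to look and compute and a shell command to move; the robot and the scene stay as the last step left them, time stands still between calls to the robot, and variables do not carry over. Pictures are saved under pics/ and viewed, at most 14 in all, crops included, and the job is handed in when it is done.

```bash
mkdir -p pics; cat > h.py <<'E'
import numpy as np, cv2
from station import sense, vision, order
def snap(n):
    s=sense(); d=vision.snapshot(n)
    if n=="wrist":
        from scipy.spatial.transform import Rotation as R
        T=np.eye(4);T[:3,:3]=R.from_quat(s["tool_rot"]).as_matrix();T[:3,3]=s["tcp_pos"];d["pose"]=T@d["mount"]
    np.savez("last_"+n+".npz",**{k:d[k] for k in("image","range_z","mtx","pose")});return d
def load(n): return dict(np.load("last_"+n+".npz"))
def cloud(d):
    z=d["range_z"];v,u=np.mgrid[:z.shape[0],:z.shape[1]];K=d["mtx"]
    p=np.stack([(u-K[0,2])/K[0,0]*z,(v-K[1,2])/K[1,1]*z,z],-1)
    w=p@d["pose"][:3,:3].T+d["pose"][:3,3]; w[z==0]=np.nan; return w
E
python3 - <<'E'
from h import *
for n in("scene","side"):
    d=snap(n);cv2.imwrite(f"pics/{n}0.png",d["image"]);print(d["pose"][:3,3],d["pose"][:3,2])
print(sense())
E
```

```text
[-0.11986935  0.58874988  0.92417398] [ 0.52103638 -0.43408117 -0.7349113 ]
[ 0.33740597 -0.82719452  0.8019118 ] [ 0.13334988  0.75993866 -0.63616904]
{'t': 0.1, 'q': array([-1.78473522e-01,  5.28358772e-01,  1.43378049e+00, -2.01189567e-05,
        1.18140192e+00, -1.78489410e-01]), 'qd': array([ 0.00039697, -0.0025279 , -0.00166727,  0.00082625,  0.00034374,
       -0.0003084 ]), 'tau': array([ 4.33945943e-04, -4.43301880e+01, -1.78587180e+01, -2.04061280e-04,
        3.88642526e-03,  1.10165692e-05]), 'tcp_pos': array([6.24385686e-01, 1.51540037e-04, 2.47438297e-01]), 'tool_rot': array([ 7.07098122e-01,  7.07114769e-01, -5.63301657e-04, -7.94966414e-04]), 'force': array([-0.3339226 ,  0.44104769,  0.18158516]), 'ft_torque': array([ 0.02235544, -0.00493137,  0.01978089]), 'gripper_force': 0.0, 'finger_gap': 1.000046886918703}
```

View pics/scene0.png

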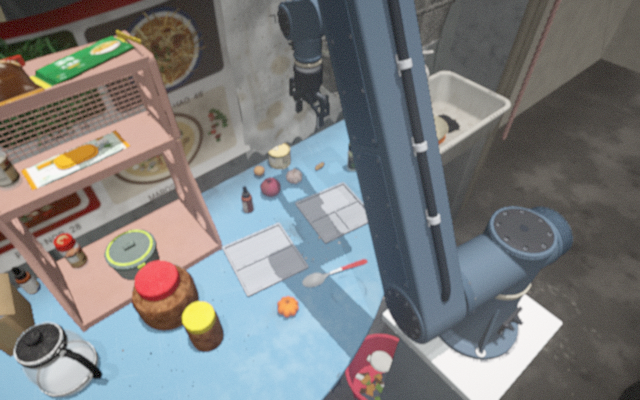

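View pics/side0.png

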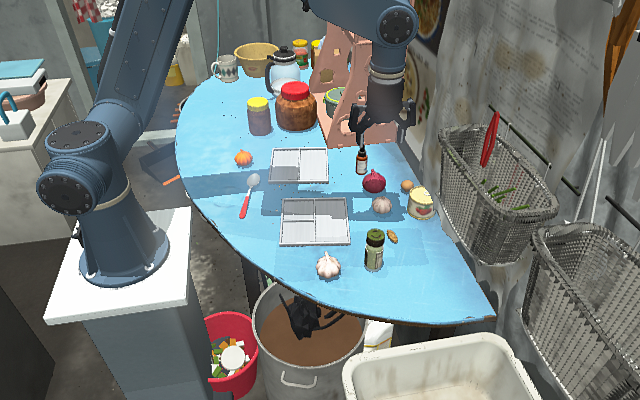

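The side view shows the trays at (300,165) and (316,221), the onion (374,181), garlics (381,204) and (328,265), jar (375,250), ginger (392,237) and dropper (361,158). The orange decoy is at (243,158). I'll enlarge the work area.

```bash
python3 - <<'E'
from h import *
d=load("side");im=d["image"][135:285,225:445];cv2.imwrite("pics/c1.png",cv2.resize(im,None,fx=3.6,fy=3.6,interpolation=cv2.INTER_CUBIC))
w=cloud(d)
for n,(u,v) in dict(onion=(374,181),g1=(381,205),g2=(328,266),jar=(375,252),jtop=(375,235),ginger=(392,237),drop=(361,160),dtop=(363,148),can=(421,203),br=(406,185)).items(): print(n,w[v,u].round(3))
E
```

```text
onion [0.658 0.11  0.05 ]
g1 [0.654 0.022 0.037]
g2 [ 0.474 -0.166  0.043]
jar [ 0.58  -0.17   0.071]
jtop [ 0.582 -0.152  0.107]
ginger [ 0.656 -0.075  0.012]
drop [0.646 0.205 0.057]
dtop [0.653 0.216 0.09 ]
can [ 0.747 -0.016  0.06 ]
br [0.75 0.1  0.03]
```

View pics/c1.png

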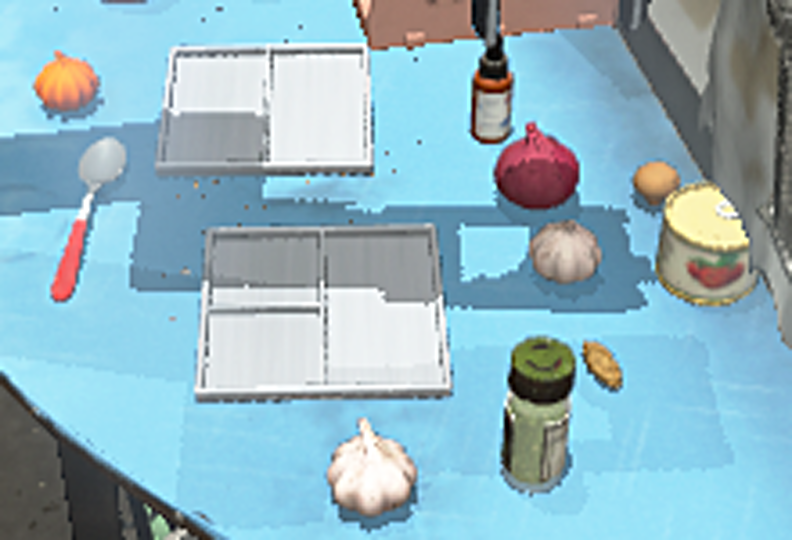

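```bash
cat > fit.py <<'E'
from h import *
from scipy.optimize import least_squares
def circ(w,guess,r,z0,z1,R=None,win=.06):
    p=w[np.isfinite(w[...,0])];p=p[(p[:,2]>z0)&(p[:,2]<z1)&(np.hypot(p[:,0]-guess[0],p[:,1]-guess[1])<win)]
    f=lambda c:np.hypot(p[:,0]-c[0],p[:,1]-c[1])-r
    s=least_squares(f,guess,loss="soft_l1",f_scale=.002);return s.x.round(4),len(p),np.abs(f(s.x)).mean().round(4)
def ray(d,u,v,z):
    K=d["mtx"];r=d["pose"][:3,:3]@np.array([(u-K[0,2])/K[0,0],(v-K[1,2])/K[1,1],1]);o=d["pose"][:3,3];return (o+r*(z-o[2])/r[2])[:2]
def tray(d,px,z=.012):
    c=np.array([ray(d,u,v,z) for u,v in px]);(m,s,a)=cv2.minAreaRect((c*1000).astype(np.float32));return c.round(3),c.mean(0).round(4),m,s,a
E
python3 - <<'E'
from fit import *
d=load("side");w=cloud(d)
for n,g,r,z0,z1 in [("onion",(.66,.14),.0325,.02,.036),("g1",(.655,.05),.027,.015,.028),("g2",(.475,-.14),.028,.016,.029),("jar",(.58,-.15),.0205,.02,.1),("drop",(.65,.22),.0165,.01,.05)]: print(n,circ(w,g,r,z0,z1,win=.055 if n!="jar" else .04))
f=lambda P:[(225+u/3.6,135+v/3.6) for u,v in P]
print(tray(d,f([(207,228),(437,225),(451,391),(197,394)])))
print(tray(d,f([(172,48),(368,45),(374,166),(158,167)])))
p=w[235-15:255,380:405].reshape(-1,3);p=p[(p[:,2]>.005)&(p[:,2]<.02)&(p[:,0]>.63)]
print(len(p),p.min(0),p.max(0),cv2.minAreaRect((p[:,:2]*1000).astype(np.float32)))
E
```

```text
onion (array([0.6651, 0.1296]), 107, np.float64(0.0016))
g1 (array([0.6616, 0.044 ]), 99, np.float64(0.0103))
g2 (array([ 0.4762, -0.1504]), 73, np.float64(0.0015))
jar (array([ 0.5845, -0.1482]), 444, np.float64(0.0009))
drop (array([0.6514, 0.2213]), 121, np.float64(0.0015))
(array([[ 0.404,  0.128],
       [ 0.579,  0.098],
       [ 0.548, -0.078],
       [ 0.376, -0.048]]), array([0.4764, 0.0252]), (476.1138000488281, 25.195541381835938), (178.54685974121094, 177.4412384033203), 80.29963684082031)
(array([[0.403, 0.384],
       [0.575, 0.356],
       [0.546, 0.181],
       [0.374, 0.212]]), array([0.4744, 0.2833]), (474.1957702636719, 282.8209533691406), (177.45118713378906, 174.98146057128906), 80.36799621582031)
99 [ 0.64548981 -0.11920035  0.00516818] [ 0.70851195 -0.00500545  0.01849012] ((669.7042236328125, -63.8627815246582), (110.27019500732422, 63.581382751464844), 82.39519500732422)
```

```bash
python3 - <<'E'
from fit import *
d=load("side");w=cloud(d);print("g1",circ(w,(.657,.045),.027,.012,.028,win=.036))
p=w[229:247,385:400].reshape(-1,3);p=p[(p[:,2]>.006)&(p[:,2]<.02)&(p[:,0]>.64)&(p[:,0]<.69)&(p[:,1]<-.04)]
print(len(p),cv2.minAreaRect((p[:,:2]*1000).astype(np.float32)),np.median(p,0))
E
python3 -m crank '[{"dp":[0,-1,0],"angular":[0,0,0]},{"dp":[0,-1,0],"angular":[0,0,0]},{"dp":[0,-0.5,0],"angular":[0,0,0]},{"dp":[0,0,0],"angular":[0,0,0]},{"dp":[0,0,0],"angular":[0,0,0]}]' 0 30
python3 - <<'E'
from fit import *
d=snap("wrist");cv2.imwrite("pics/w1.png",d["image"]);print(d["pose"][:3])
E
```

```text
g1 (array([0.662 , 0.0414]), 74, np.float64(0.0018))
84 ((655.9603881835938, -65.96861267089844), (18.037870407104492, 46.4257698059082), 19.325729370117188) [ 0.65649964 -0.06947319  0.01276397]
t: 0.6
tcp_pos: [0.6247, -0.0745, 0.248]
tool_rot: [0.707, 0.707, 0.0, -0.001]
force: [-0.6, 0.4, -1.2]
finger_gap: 1.001
gripper_force: 0.0
[[ 9.99999579e-01 -9.04408319e-04 -1.58131685e-04  6.24402923e-01]
 [-9.07937811e-04 -9.48532126e-01 -3.16679619e-01  8.05809400e-03]
 [ 1.36414698e-04  3.16679629e-01 -9.48532548e-01  3.72811191e-01]]
```

View pics/w1.png

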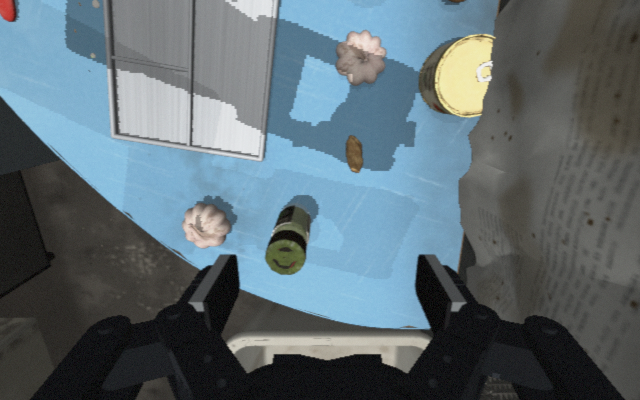

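The wrist view shows the ginger at (354,153), the far garlic at (361,58), the near garlic at (207,226) and the jar cap at (286,258). I'll refine the poses from this.

```bash
python3 - <<'E'
from fit import *
d=load("wrist");w=cloud(d)
m=np.zeros(w.shape[:2],bool);m[128:182,338:372]=1
p=w[m&(w[...,2]>.006)&(w[...,2]<.02)];print(len(p),cv2.minAreaRect((p[:,:2]*1000).astype(np.float32)),p[:,2].max())
for c in((351,136),(358,172)):print(ray(d,*c,.007))
for n,u,v,z in [("g1",361,57,.03),("g2",207,226,.03),("jar",286,258,.105)]: print(n,ray(d,u,v,z),w[v,u])
print(circ(w,(.66,.045),.027,.008,.03,win=.04),circ(w,(.476,-.15),.028,.01,.03,win=.045),circ(w,(.58,-.15),.0205,.02,.095,win=.03))
print(tray(d,[(115,133),(262,157),(266,157),(262,157)])[0])
E
```

```text
479 ((655.6841430664062, -63.30485153198242), (19.216049194335938, 45.87401580810547), 8.84831714630127) 0.014652666177446927
[ 0.65260292 -0.04181263]
[ 0.66214742 -0.08524854]
g1 [0.6591097  0.04097504] [0.65710481 0.03907353 0.04980306]
g2 [ 0.47934878 -0.14638625] [ 0.48494032 -0.14043274  0.04321467]
jar [ 0.58420834 -0.14686397] [ 0.5841532  -0.14707649  0.10463262]
(array([0.66  , 0.0419]), 416, np.float64(0.0025)) (array([ 0.473 , -0.1502]), 384, np.float64(0.0014)) (array([ 0.5821, -0.1471]), 980, np.float64(0.0004))
[[ 0.38  -0.037]
 [ 0.548 -0.066]
 [ 0.552 -0.066]
 [ 0.548 -0.066]]
```

```bash
python3 -m crank '[{"dp":[0.5,0.2,-1],"angular":[0,0,6]},{"dp":[0.54,0.17,-1],"angular":[0,0,5.5]},{"dp":[0,0,-1],"angular":[0,0,0]},{"dp":[0,0,-1],"angular":[0,0,0]},{"dp":[0,0,-1],"angular":[0,0,0]},{"dp":[0,0,-1],"angular":[0,0,0]},{"dp":[0,0,-0.8],"angular":[0,0,0]},{"dp":[0,0,0],"angular":[0,0,0]},{"dp":[0,0,0],"angular":[0,0,0]},{"dp":[0,0,0],"angular":[0,0,0]}]' 0.45 30
python3 - <<'E'
from fit import *
d=snap("wrist");cv2.imwrite("pics/w2.png",d["image"])
E
```

```text
t: 1.65
tcp_pos: [0.6575, -0.0635, 0.046]
tool_rot: [0.632, 0.775, 0.001, 0.001]
force: [-0.7, -0.8, 0.1]
finger_gap: 0.55
gripper_force: 0.0
```

View pics/w2.png

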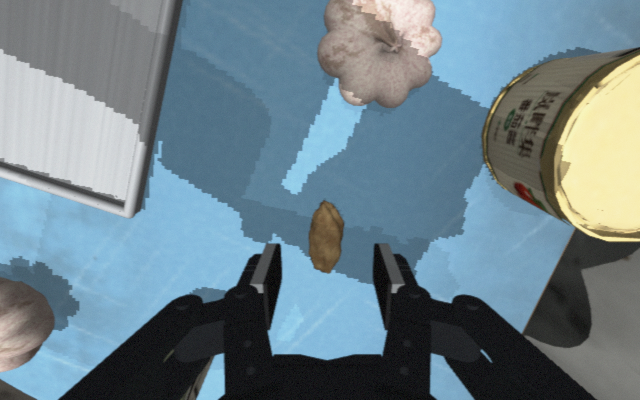

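The ginger, at (326,237), is centred and aligned between the pads. I'll lower and grip.

```bash
python3 -m crank '[{"dp":[0,0,-0.4],"angular":[0,0,0]},{"dp":[0,0,-0.4],"angular":[0,0,0]},{"dp":[0,0,0],"angular":[0,0,0]},{"dp":[0,0,0],"angular":[0,0,0]}]'; python3 -m crank '[{"dp":[0,0,0],"angular":[0,0,0]},{"dp":[0,0,0],"angular":[0,0,0]},{"dp":[0,0,0],"angular":[0,0,0]},{"dp":[0,0,0],"angular":[0,0,0]},{"dp":[0,0,0],"angular":[0,0,0]},{"dp":[0,0,0],"angular":[0,0,0]}]' 1 30
```

```text
t: 2.1
tcp_pos: [0.6556, -0.0638, 0.0195]
tool_rot: [0.633, 0.774, -0.0, -0.001]
force: [0.1, 0.4, -1.2]
finger_gap: 0.553
gripper_force: 0.0
t: 2.7
tcp_pos: [0.6564, -0.0639, 0.0206]
tool_rot: [0.633, 0.774, 0.0, 0.0]
force: [0.4, 0.4, 2.2]
finger_gap: 0.239
gripper_force: 30.2
```

```bash
python3 -m crank '[{"dp":[0,0,0.6],"angular":[0,0,0]},{"dp":[0,0,1],"angular":[0,0,0]},{"dp":[0,0,1],"angular":[0,0,0]},{"dp":[0,0,1],"angular":[0,0,0]},{"dp":[-0.5,0.3,1],"angular":[0,0,0]},{"dp":[-1,0.6,1],"angular":[0,0,0]},{"dp":[-1,0.6,0.5],"angular":[0,0,-7]},{"dp":[-1,0.6,0],"angular":[0,0,-7]},{"dp":[-0.7,0.4,0],"angular":[0,0,-7]},{"dp":[-0.4,0.23,0],"angular":[0,0,0]},{"dp":[0,0,0],"angular":[0,0,0]},{"dp":[0,0,0],"angular":[0,0,0]},{"dp":[0,0,0],"angular":[0,0,0]}]'
python3 - <<'E'
from fit import *
d=snap("wrist");cv2.imwrite("pics/w3.png",d["image"])
E
```

```text
t: 4.0
tcp_pos: [0.5199, 0.0173, 0.2035]
tool_rot: [0.763, 0.646, 0.001, 0.001]
force: [0.8, 0.0, -0.1]
finger_gap: 0.236
gripper_force: 30.0
```

View pics/w3.png

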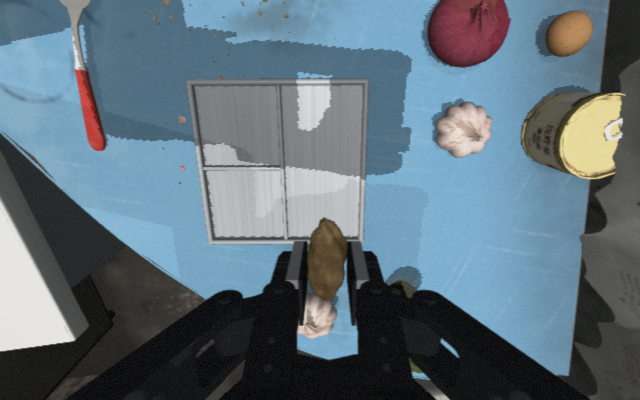

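Tray three's rim corners are at (189,82), (367,80), (363,241) and (209,243), and the ginger is held. I'll refine the tray pose.

```bash
python3 - <<'E'
from fit import *
d=load("wrist");w=cloud(d)
print(tray(d,[(188,81),(367,79.5),(364,241),(208,243.5)]))
print(circ(w,(.66,.045),.027,.008,.03,win=.04),circ(w,(.665,.13),.0325,.015,.036,win=.045))
E
```

```text
(array([[ 0.404,  0.129],
       [ 0.573,  0.102],
       [ 0.548, -0.068],
       [ 0.373, -0.041]]), array([0.4746, 0.0307]), (473.70867919921875, 31.200042724609375), (173.40208435058594, 177.2645721435547), 81.45921325683594)
(array([0.661 , 0.0397]), 582, np.float64(0.0019)) (array([0.6625, 0.1314]), 634, np.float64(0.0007))
```

```bash
python3 -m crank '[{"dp":[0,0,-1],"angular":[0,0,0]},{"dp":[0,0,-1],"angular":[0,0,0]},{"dp":[0,0,-1],"angular":[0,0,0]},{"dp":[0,0,-1],"angular":[0,0,0]},{"dp":[0,0,-1],"angular":[0,0,0]},{"dp":[0,0,-0.5],"angular":[0,0,0]},{"dp":[0,0,-0.2],"angular":[0,0,0]},{"dp":[0,0,-0.27],"angular":[0,0,0]},{"dp":[0,0,0],"angular":[0,0,0]},{"dp":[0,0,0],"angular":[0,0,0]}]'; python3 -m crank '[{"dp":[0,0,0],"angular":[0,0,0]},{"dp":[0,0,0],"angular":[0,0,0]},{"dp":[0,0,0],"angular":[0,0,0]},{"dp":[0,0,0],"angular":[0,0,0]}]' 0.6; python3 -m crank '[{"dp":[0,0,0.5],"angular":[0,0,0]},{"dp":[0,0,1],"angular":[0,0,0]},{"dp":[0,0,1],"angular":[0,0,0]},{"dp":[0,0,1],"angular":[0,0,0]},{"dp":[0,0,1],"angular":[0,0,0]},{"dp":[0,0,0.5],"angular":[0,0,0]}]'
```

```text
t: 5.05
tcp_pos: [0.5189, 0.0178, 0.0246]
tool_rot: [0.763, 0.646, 0.0, 0.001]
force: [0.9, 0.3, -0.0]
finger_gap: 0.239
gripper_force: 30.5
t: 5.45
tcp_pos: [0.5183, 0.018, 0.0245]
tool_rot: [0.763, 0.646, 0.0, 0.0]
force: [-0.4, 0.4, -0.2]
finger_gap: 0.4
gripper_force: 0.0
t: 6.05
tcp_pos: [0.5191, 0.0179, 0.1768]
tool_rot: [0.763, 0.646, 0.001, 0.002]
force: [0.1, -0.2, 0.2]
finger_gap: 0.4
gripper_force: 0.0
```

```bash
python3 -m crank '[{"dp":[-0.3,-1,0],"angular":[0,0,0]},{"dp":[-0.3,-1,0],"angular":[0,0,0]},{"dp":[-0.3,-1,0],"angular":[0,0,0]},{"dp":[-0.3,-1,0],"angular":[0,0,0]},{"dp":[-0.27,-1,0],"angular":[0,0,0]},{"dp":[0,-0.6,0],"angular":[0,0,0]},{"dp":[0,0,-1],"angular":[0,0,0]},{"dp":[0,0,-1],"angular":[0,0,0]},{"dp":[0,0,-1],"angular":[0,0,0]},{"dp":[0,0,-0.8],"angular":[0,0,0]},{"dp":[0,0,-0.6],"angular":[0,0,0]},{"dp":[0,0,-0.57],"angular":[0,0,0]},{"dp":[0,0,0],"angular":[0,0,0]},{"dp":[0,0,0],"angular":[0,0,0]}]' 0; python3 -m crank '[{"dp":[0,0,0],"angular":[0,0,0]},{"dp":[0,0,0],"angular":[0,0,0]},{"dp":[0,0,0],"angular":[0,0,0]},{"dp":[0,0,0],"angular":[0,0,0]},{"dp":[0,0,0],"angular":[0,0,0]},{"dp":[0,0,0],"angular":[0,0,0]}]' 1 30; python3 -m crank '[{"dp":[0,0,0.5],"angular":[0,0,0]},{"dp":[0,0,1],"angular":[0,0,0]},{"dp":[0,0,1],"angular":[0,0,0]},{"dp":[0,0,1],"angular":[0,0,0]},{"dp":[0,0,0.5],"angular":[0,0,0]},{"dp":[0,0,0],"angular":[0,0,0]}]'
```

```text
t: 7.45
tcp_pos: [0.474, -0.1499, 0.0251]
tool_rot: [0.763, 0.646, -0.0, -0.0]
force: [-0.2, 0.1, -0.1]
finger_gap: 0.996
gripper_force: 0.0
t: 8.05
tcp_pos: [0.4746, -0.1502, 0.0266]
tool_rot: [0.763, 0.646, 0.0, 0.001]
force: [-1.5, 0.5, 6.5]
finger_gap: 0.632
gripper_force: 30.3
t: 8.65
tcp_pos: [0.4755, -0.1507, 0.1479]
tool_rot: [0.763, 0.646, 0.001, 0.003]
force: [-0.2, -0.6, -0.4]
finger_gap: 0.631
gripper_force: 31.8
```

```bash
python3 -m crank '[{"dp":[-0.33,0.96,0],"angular":[0,0,0]},{"dp":[-0.33,0.96,0],"angular":[0,0,0]},{"dp":[-0.33,0.96,0],"angular":[0,0,0]},{"dp":[-0.33,0.96,0],"angular":[0,0,0]},{"dp":[-0.31,0.94,0],"angular":[0,0,0]},{"dp":[0,0,-1],"angular":[0,0,0]},{"dp":[0,0,-1],"angular":[0,0,0]},{"dp":[0,0,-1],"angular":[0,0,0]},{"dp":[0,0,-0.5],"angular":[0,0,0]},{"dp":[0,0,-0.37],"angular":[0,0,0]},{"dp":[0,0,0],"angular":[0,0,0]},{"dp":[0,0,0],"angular":[0,0,0]},{"dp":[0,0,0],"angular":[0,0,0]}]'; python3 -m crank '[{"dp":[0,0,0],"angular":[0,0,0]},{"dp":[0,0,0],"angular":[0,0,0]},{"dp":[0,0,0],"angular":[0,0,0]},{"dp":[0,0,0],"angular":[0,0,0]}]' 0.15; python3 -m crank '[{"dp":[0,0,0.5],"angular":[0,0,0]},{"dp":[0,0,1],"angular":[0,0,0]},{"dp":[0,0,1],"angular":[0,0,0]},{"dp":[0,0,1],"angular":[0,0,0]},{"dp":[0,0,1],"angular":[0,0,0]},{"dp":[0,0,0.5],"angular":[0,0,0]},{"dp":[0,0,0],"angular":[0,0,0]}]' 0
python3 - <<'E'
from fit import *
d=snap("wrist");cv2.imwrite("pics/w4.png",d["image"])
E
```

```text
t: 9.95
tcp_pos: [0.4253, -0.0066, 0.0291]
tool_rot: [0.763, 0.646, 0.0, 0.0]
force: [0.9, 0.0, -0.4]
finger_gap: 0.63
gripper_force: 33.6
t: 10.35
tcp_pos: [0.4253, -0.0066, 0.0292]
tool_rot: [0.763, 0.646, 0.0, 0.0]
force: [0.7, 0.5, 0.1]
finger_gap: 0.851
gripper_force: 0.0
t: 11.05
tcp_pos: [0.4264, -0.0068, 0.181]
tool_rot: [0.763, 0.646, 0.002, 0.002]
force: [0.6, 0.4, 0.1]
finger_gap: 1.001
gripper_force: 0.0
```

View pics/w4.png

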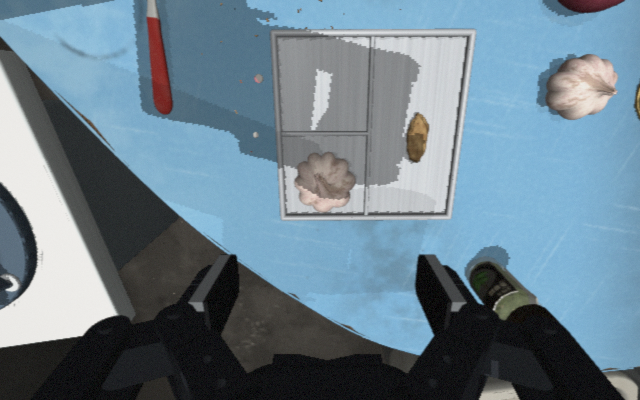

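The garlic sits centred in its square at (325,181), and the ginger lies flat in the long compartment at (417,137). Onion next.

```bash
python3 -m crank '[{"dp":[0.99,0.57,0],"angular":[0,0,0]},{"dp":[0.99,0.57,0],"angular":[0,0,0]},{"dp":[0.99,0.57,0],"angular":[0,0,0]},{"dp":[0.99,0.57,0],"angular":[0,0,0]},{"dp":[0.99,0.57,0],"angular":[0,0,0]},{"dp":[0.99,0.57,0],"angular":[0,0,0]},{"dp":[0.99,0.57,0],"angular":[0,0,0]},{"dp":[0.97,0.58,0],"angular":[0,0,0]},{"dp":[0,0,-1],"angular":[0,0,0]},{"dp":[0,0,-1],"angular":[0,0,0]},{"dp":[0,0,-1],"angular":[0,0,0]},{"dp":[0,0,-0.8],"angular":[0,0,0]},{"dp":[0,0,-0.6],"angular":[0,0,0]},{"dp":[0,0,-0.6],"angular":[0,0,0]},{"dp":[0,0,0],"angular":[0,0,0]},{"dp":[0,0,0],"angular":[0,0,0]}]' 0; python3 -m crank '[{"dp":[0,0,0],"angular":[0,0,0]},{"dp":[0,0,0],"angular":[0,0,0]},{"dp":[0,0,0],"angular":[0,0,0]},{"dp":[0,0,0],"angular":[0,0,0]},{"dp":[0,0,0],"angular":[0,0,0]}]' 1 30; python3 -m crank '[{"dp":[0,0,0.5],"angular":[0,0,0]},{"dp":[0,0,1],"angular":[0,0,0]},{"dp":[0,0,1],"angular":[0,0,0]},{"dp":[0,0,1],"angular":[0,0,0]},{"dp":[0,0,0.5],"angular":[0,0,0]},{"dp":[0,0,0],"angular":[0,0,0]}]'
```

```text
t: 12.7
tcp_pos: [0.6617, 0.1305, 0.028]
tool_rot: [0.763, 0.646, -0.001, -0.001]
force: [0.5, 0.4, 1.0]
finger_gap: 1.0
gripper_force: 0.0
t: 13.2
tcp_pos: [0.6631, 0.1306, 0.0309]
tool_rot: [0.763, 0.646, 0.001, 0.001]
force: [-0.5, -0.0, 6.3]
finger_gap: 0.753
gripper_force: 33.5
t: 13.8
tcp_pos: [0.6639, 0.1306, 0.1523]
tool_rot: [0.763, 0.646, 0.002, 0.002]
force: [0.9, -0.6, -0.2]
finger_gap: 0.748
gripper_force: 33.7
```

```bash
python3 -m crank '[{"dp":[-0.94,-0.22,0],"angular":[0,0,0]},{"dp":[-0.94,-0.22,0],"angular":[0,0,0]},{"dp":[-0.94,-0.22,0],"angular":[0,0,0]},{"dp":[-0.94,-0.22,0],"angular":[0,0,0]},{"dp":[-0.93,-0.22,0],"angular":[0,0,0]},{"dp":[-0.93,-0.22,0],"angular":[0,0,0]},{"dp":[-0.93,-0.22,0],"angular":[0,0,0]},{"dp":[-0.93,-0.21,0],"angular":[0,0,0]},{"dp":[0,0,-1],"angular":[0,0,0]},{"dp":[0,0,-1],"angular":[0,0,0]},{"dp":[0,0,-1],"angular":[0,0,0]},{"dp":[0,0,-0.5],"angular":[0,0,0]},{"dp":[0,0,-0.37],"angular":[0,0,0]},{"dp":[0,0,0],"angular":[0,0,0]},{"dp":[0,0,0],"angular":[0,0,0]},{"dp":[0,0,0],"angular":[0,0,0]}]'; python3 -m crank '[{"dp":[0,0,0],"angular":[0,0,0]},{"dp":[0,0,0],"angular":[0,0,0]},{"dp":[0,0,0],"angular":[0,0,0]},{"dp":[0,0,0],"angular":[0,0,0]}]' 0; python3 -m crank '[{"dp":[0,0,0.5],"angular":[0,0,0]},{"dp":[0,0,1],"angular":[0,0,0]},{"dp":[0,0,1],"angular":[0,0,0]},{"dp":[0,0,1],"angular":[0,0,0]},{"dp":[0,0,1],"angular":[0,0,0]},{"dp":[0,0,0.5],"angular":[0,0,0]},{"dp":[0,0,0],"angular":[0,0,0]}]' 0
python3 - <<'E'
from fit import *
d=snap("wrist");cv2.imwrite("pics/w5.png",d["image"])
E
```

```text
t: 15.4
tcp_pos: [0.4377, 0.078, 0.0328]
tool_rot: [0.763, 0.646, -0.0, -0.0]
force: [0.1, 0.4, -0.8]
finger_gap: 0.752
gripper_force: 35.0
t: 15.8
tcp_pos: [0.4379, 0.078, 0.0331]
tool_rot: [0.763, 0.646, 0.0, 0.0]
force: [-0.2, -0.1, -0.2]
finger_gap: 0.998
gripper_force: 0.0
t: 16.5
tcp_pos: [0.4391, 0.078, 0.185]
tool_rot: [0.763, 0.646, 0.002, 0.002]
force: [0.3, 0.3, 0.2]
finger_gap: 1.0
gripper_force: 0.0
```

View pics/w5.png

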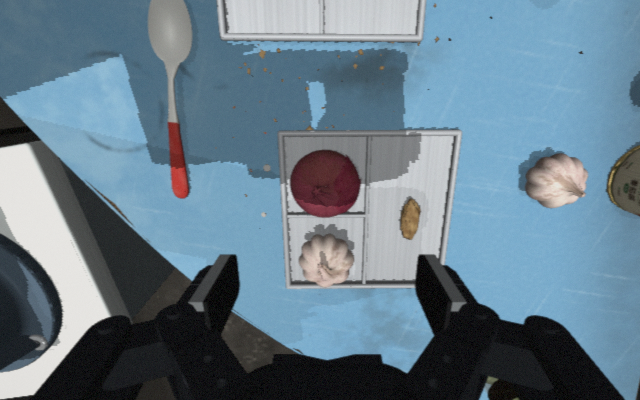

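Onion at (325,183) and garlic at (326,260) are well seated in the small squares. Second garlic next.

```bash
python3 -m crank '[{"dp":[0.93,-0.15,0],"angular":[0,0,0]},{"dp":[0.93,-0.15,0],"angular":[0,0,0]},{"dp":[0.93,-0.15,0],"angular":[0,0,0]},{"dp":[0.93,-0.15,0],"angular":[0,0,0]},{"dp":[0.92,-0.15,0],"angular":[0,0,0]},{"dp":[0.92,-0.16,0],"angular":[0,0,0]},{"dp":[0.92,-0.16,0],"angular":[0,0,0]},{"dp":[0.92,-0.16,0],"angular":[0,0,0]},{"dp":[0,0,-1],"angular":[0,0,0]},{"dp":[0,0,-1],"angular":[0,0,0]},{"dp":[0,0,-1],"angular":[0,0,0]},{"dp":[0,0,-0.8],"angular":[0,0,0]},{"dp":[0,0,-0.8],"angular":[0,0,0]},{"dp":[0,0,-0.63],"angular":[0,0,0]},{"dp":[0,0,0],"angular":[0,0,0]},{"dp":[0,0,0],"angular":[0,0,0]}]' 0; python3 -m crank '[{"dp":[0,0,0],"angular":[0,0,0]},{"dp":[0,0,0],"angular":[0,0,0]},{"dp":[0,0,0],"angular":[0,0,0]},{"dp":[0,0,0],"angular":[0,0,0]},{"dp":[0,0,0],"angular":[0,0,0]},{"dp":[0,0,0],"angular":[0,0,0]}]' 1 30; python3 -m crank '[{"dp":[0,0,0.5],"angular":[0,0,0]},{"dp":[0,0,1],"angular":[0,0,0]},{"dp":[0,0,1],"angular":[0,0,0]},{"dp":[0,0,1],"angular":[0,0,0]},{"dp":[0,0,1],"angular":[0,0,0]},{"dp":[0,0,0.5],"angular":[0,0,0]},{"dp":[0,0,0],"angular":[0,0,0]}]'
```

```text
t: 18.15
tcp_pos: [0.6587, 0.0412, 0.0244]
tool_rot: [0.763, 0.646, -0.001, -0.001]
force: [1.0, 0.2, 0.1]
finger_gap: 1.001
gripper_force: 0.0
t: 18.75
tcp_pos: [0.6608, 0.0411, 0.0277]
tool_rot: [0.763, 0.646, 0.001, 0.001]
force: [-1.3, 0.6, 6.2]
finger_gap: 0.591
gripper_force: 31.4
t: 19.45
tcp_pos: [0.6614, 0.041, 0.1792]
tool_rot: [0.763, 0.646, 0.002, 0.002]
force: [0.3, -0.2, -0.5]
finger_gap: 0.591
gripper_force: 31.5
```

```bash
python3 -m crank '[{"dp":[-0.75,0.94,0],"angular":[0,0,0]},{"dp":[-0.75,0.94,0],"angular":[0,0,0]},{"dp":[-0.75,0.94,0],"angular":[0,0,0]},{"dp":[-0.75,0.94,0],"angular":[0,0,0]},{"dp":[-0.75,0.94,0],"angular":[0,0,0]},{"dp":[-0.75,0.94,0],"angular":[0,0,0]},{"dp":[-0.75,0.94,0],"angular":[0,0,0]},{"dp":[-0.75,0.94,0],"angular":[0,0,0]},{"dp":[-0.75,0.94,0],"angular":[0,0,0]},{"dp":[-0.72,0.94,0],"angular":[0,0,0]},{"dp":[0,0,0],"angular":[0,0,0]},{"dp":[0,0,0],"angular":[0,0,0]},{"dp":[0,0,0],"angular":[0,0,0]}]'
python3 - <<'E'
from fit import *
d=snap("wrist");cv2.imwrite("pics/w6.png",d["image"])
E
```

```text
t: 20.75
tcp_pos: [0.4359, 0.3225, 0.1752]
tool_rot: [0.763, 0.646, -0.001, 0.0]
force: [0.1, -0.6, -0.7]
finger_gap: 0.594
gripper_force: 31.5
```

View pics/w6.png

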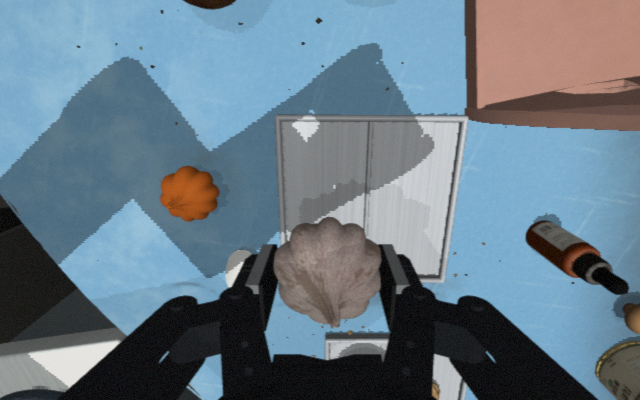

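The corners of tray two show at (277,116), (467,116) and (443,281), and the garlic is held.

```bash
python3 - <<'E'
from fit import *
d=load("wrist")
c,*_=tray(d,[(277,116),(467,116),(443,281),(370,118)]);print(c,(c[0]+c[2])/2)
E
```

```text
[[0.401 0.39 ]
 [0.57  0.362]
 [0.541 0.19 ]
 [0.484 0.374]] [0.471 0.29 ]
```

```bash
python3 -m crank '[{"dp":[0,0.1,-1],"angular":[0,0,0]},{"dp":[0,0,-1],"angular":[0,0,0]},{"dp":[0,0,-1],"angular":[0,0,0]},{"dp":[0,0,-1],"angular":[0,0,0]},{"dp":[0,0,-0.5],"angular":[0,0,0]},{"dp":[0,0,-0.3],"angular":[0,0,0]},{"dp":[0,0,0],"angular":[0,0,0]},{"dp":[0,0,0],"angular":[0,0,0]},{"dp":[0,0,0],"angular":[0,0,0]}]'; python3 -m crank '[{"dp":[0,0,0],"angular":[0,0,0]},{"dp":[0,0,0],"angular":[0,0,0]},{"dp":[0,0,0],"angular":[0,0,0]},{"dp":[0,0,0],"angular":[0,0,0]}]' 0.15; python3 -m crank '[{"dp":[0,0,0.5],"angular":[0,0,0]},{"dp":[0,0,1],"angular":[0,0,0]},{"dp":[0,0,1],"angular":[0,0,0]},{"dp":[0,0,1],"angular":[0,0,0]},{"dp":[0,0,1],"angular":[0,0,0]},{"dp":[0,0,1],"angular":[0,0,0]},{"dp":[0,0,0.5],"angular":[0,0,0]},{"dp":[0,0,0],"angular":[0,0,0]}]' 0
python3 - <<'E'
from fit import *
d=snap("wrist");cv2.imwrite("pics/w7.png",d["image"])
E
```

```text
t: 21.7
tcp_pos: [0.4365, 0.326, 0.0325]
tool_rot: [0.763, 0.646, 0.001, 0.0]
force: [0.6, 0.4, -0.6]
finger_gap: 0.586
gripper_force: 31.9
t: 22.1
tcp_pos: [0.4357, 0.3262, 0.0322]
tool_rot: [0.763, 0.646, 0.0, 0.0]
force: [0.6, 0.6, -0.5]
finger_gap: 0.851
gripper_force: 0.0
t: 22.9
tcp_pos: [0.4369, 0.3268, 0.2145]
tool_rot: [0.763, 0.646, 0.003, 0.001]
force: [0.2, 0.2, 1.0]
finger_gap: 1.003
gripper_force: 0.0
```

View pics/w7.png

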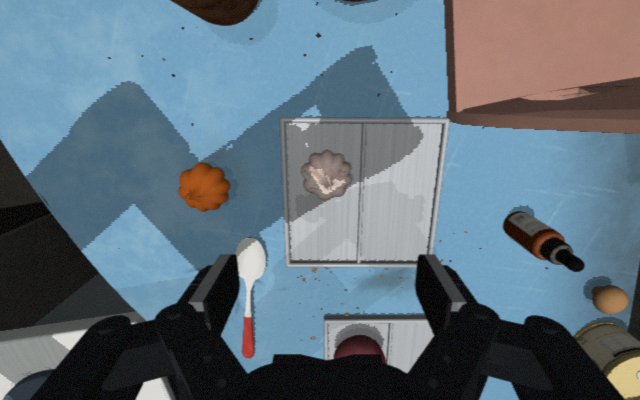

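Garlic at (326,175) is inside the near compartment of tray two. Now the jar.

```bash
python3 -m crank '[{"dp":[0.3,-0.98,0],"angular":[0,0,0]},{"dp":[0.3,-0.98,0],"angular":[0,0,0]},{"dp":[0.3,-0.98,0],"angular":[0,0,0]},{"dp":[0.3,-0.98,0],"angular":[0,0,0]},{"dp":[0.3,-0.98,0],"angular":[0,0,0]},{"dp":[0.3,-0.98,0],"angular":[0,0,0]},{"dp":[0.3,-0.98,0],"angular":[0,0,0]},{"dp":[0.3,-0.98,0],"angular":[0,0,0]},{"dp":[0.3,-0.98,0],"angular":[0,0,0]},{"dp":[0.3,-0.98,0],"angular":[0,0,0]},{"dp":[0.3,-0.98,0],"angular":[0,0,0]},{"dp":[0.3,-1,0],"angular":[0,0,0]},{"dp":[0.3,-1,0],"angular":[0,0,0]},{"dp":[0.3,-1,0],"angular":[0,0,0]},{"dp":[0.3,-1,0],"angular":[0,0,0]},{"dp":[0.38,-1,0],"angular":[0,0,0]},{"dp":[0,0,0],"angular":[0,0,0]},{"dp":[0,0,0],"angular":[0,0,0]},{"dp":[0,0,0],"angular":[0,0,0]}]' 0; python3 -m crank '[{"dp":[0,0,-1],"angular":[0,0,0]},{"dp":[0,0,-1],"angular":[0,0,0]},{"dp":[0,0,-0.75],"angular":[0,0,0]},{"dp":[0,0,-0.5],"angular":[0,0,0]},{"dp":[0,0,-0.5],"angular":[0,0,0]},{"dp":[0,0,-0.5],"angular":[0,0,0]},{"dp":[0,0,-0.5],"angular":[0,0,0]},{"dp":[0,0,0],"angular":[0,0,0]},{"dp":[0,0,0],"angular":[0,0,0]},{"dp":[0,0,0],"angular":[0,0,0]}]'
```

```text
t: 24.85
tcp_pos: [0.5808, -0.1461, 0.2106]
tool_rot: [0.763, 0.646, -0.001, -0.002]
force: [-0.2, 0.5, 0.3]
finger_gap: 0.999
gripper_force: 0.0
t: 25.85
tcp_pos: [0.5826, -0.1474, 0.0702]
tool_rot: [0.763, 0.646, 0.0, 0.001]
force: [-0.8, -0.1, -0.8]
finger_gap: 1.003
gripper_force: 0.0
```

```bash
python3 -m crank '[{"dp":[0,0,0],"angular":[0,0,0]},{"dp":[0,0,0],"angular":[0,0,0]},{"dp":[0,0,0],"angular":[0,0,0]},{"dp":[0,0,0],"angular":[0,0,0]},{"dp":[0,0,0],"angular":[0,0,0]},{"dp":[0,0,0],"angular":[0,0,0]},{"dp":[0,0,0],"angular":[0,0,0]}]' 1 35; python3 -m crank '[{"dp":[0,0,0.5],"angular":[0,0,0]},{"dp":[0,0,1],"angular":[0,0,0]},{"dp":[0,0,1],"angular":[0,0,0]},{"dp":[0,0,1],"angular":[0,0,0]},{"dp":[0,0,0.5],"angular":[0,0,0]},{"dp":[-0.1,0.5,0.5],"angular":[0,0,0]},{"dp":[-0.1,0.65,0],"angular":[0,0,0]}]'; python3 -m crank '[{"dp":[-0.17,0.96,0],"angular":[0,0,0]},{"dp":[-0.17,0.96,0],"angular":[0,0,0]},{"dp":[-0.17,0.96,0],"angular":[0,0,0]},{"dp":[-0.17,0.96,0],"angular":[0,0,0]},{"dp":[-0.17,0.96,0],"angular":[0,0,0]},{"dp":[-0.17,0.96,0],"angular":[0,0,0]},{"dp":[-0.17,0.96,0],"angular":[0,0,0]},{"dp":[-0.17,0.96,0],"angular":[0,0,0]},{"dp":[-0.17,0.96,0],"angular":[0,0,0]},{"dp":[-0.17,0.96,0],"angular":[0,0,0]},{"dp":[-0.17,0.96,0],"angular":[0,0,0]},{"dp":[-0.16,0.96,0],"angular":[0,0,0]},{"dp":[-0.16,0.6,0],"angular":[0,0,0]},{"dp":[0,0.38,0],"angular":[0,0,0]},{"dp":[0,0,0],"angular":[0,0,0]},{"dp":[0,0,0],"angular":[0,0,0]},{"dp":[0,0,0],"angular":[0,0,0]}]'
python3 - <<'E'
from fit import *
d=snap("wrist");cv2.imwrite("pics/w8.png",d["image"])
E
```

```text
t: 26.55
tcp_pos: [0.5824, -0.1474, 0.07]
tool_rot: [0.763, 0.646, 0.0, 0.0]
force: [-0.7, 0.4, 6.0]
finger_gap: 0.474
gripper_force: 35.1
t: 27.25
tcp_pos: [0.5767, -0.1124, 0.2066]
tool_rot: [0.764, 0.646, 0.001, 0.002]
force: [1.0, -0.4, -0.6]
finger_gap: 0.469
gripper_force: 35.6
t: 28.95
tcp_pos: [0.5103, 0.2614, 0.2042]
tool_rot: [0.764, 0.646, -0.0, -0.0]
force: [0.5, 0.4, -1.1]
finger_gap: 0.469
gripper_force: 35.6
```

View pics/w8.png

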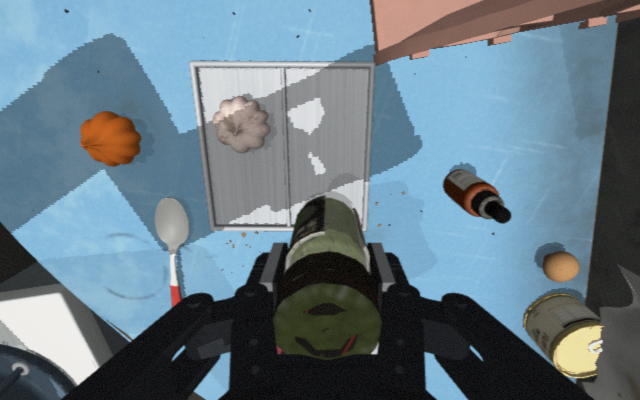

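The jar hangs upright over the far compartment. I'll lower and release.

```bash
python3 -m crank '[{"dp":[0,0,-0.7],"angular":[0,0,0]},{"dp":[0,0,-1],"angular":[0,0,0]},{"dp":[0,0,-1],"angular":[0,0,0]},{"dp":[0,0,-0.7],"angular":[0,0,0]},{"dp":[0,0,-0.5],"angular":[0,0,0]},{"dp":[0,0,-0.3],"angular":[0,0,0]},{"dp":[0,0,-0.18],"angular":[0,0,0]},{"dp":[0,0,0],"angular":[0,0,0]},{"dp":[0,0,0],"angular":[0,0,0]},{"dp":[0,0,0],"angular":[0,0,0]}]'; python3 -m crank '[{"dp":[0,0,0],"angular":[0,0,0]},{"dp":[0,0,0],"angular":[0,0,0]},{"dp":[0,0,0],"angular":[0,0,0]},{"dp":[0,0,0],"angular":[0,0,0]},{"dp":[0,0,0],"angular":[0,0,0]}]' 0.2; python3 -m crank '[{"dp":[0,0,0.5],"angular":[0,0,0]},{"dp":[0,0,1],"angular":[0,0,0]},{"dp":[0,0,1],"angular":[0,0,0]},{"dp":[0,0,1],"angular":[0,0,0]},{"dp":[0,0,1],"angular":[0,0,0]},{"dp":[0,0,0.5],"angular":[0,0,0]},{"dp":[0,-1,0],"angular":[0,0,0]},{"dp":[0,-1,0],"angular":[0,0,0]},{"dp":[0,-1,0],"angular":[0,0,0]},{"dp":[0,-1,0],"angular":[0,0,0]},{"dp":[0,-1,0],"angular":[0,0,0]},{"dp":[0,0,0],"angular":[0,0,0]},{"dp":[0,0,0],"angular":[0,0,0]}]'
python3 - <<'E'
from fit import *
d=snap("side");w=cloud(d);cv2.imwrite("pics/c2.png",cv2.resize(d["image"][135:285,225:445],None,fx=3.6,fy=3.6,interpolation=cv2.INTER_CUBIC))
print("jar",circ(w,(.511,.262),.0205,.025,.06,win=.035),circ(w,(.511,.262),.0205,.06,.1,win=.035),"drop",circ(w,(.65,.22),.0165,.01,.05,win=.05))
E
```

```text
t: 30.0
tcp_pos: [0.5108, 0.2623, 0.0737]
tool_rot: [0.763, 0.646, 0.001, 0.0]
force: [0.1, 0.4, -1.9]
finger_gap: 0.471
gripper_force: 35.5
t: 30.5
tcp_pos: [0.5104, 0.2623, 0.0732]
tool_rot: [0.763, 0.646, 0.0, 0.0]
force: [0.0, 0.1, -0.2]
finger_gap: 0.799
gripper_force: 0.0
t: 31.8
tcp_pos: [0.5104, 0.1118, 0.2231]
tool_rot: [0.764, 0.645, 0.0, -0.0]
force: [-1.3, 1.1, -0.5]
finger_gap: 0.803
gripper_force: 0.0
jar (array([0.513 , 0.2611]), 126, np.float64(0.0015)) (array([0.5132, 0.2619]), 167, np.float64(0.0016)) drop (array([0.6516, 0.2213]), 124, np.float64(0.0014))
```

View pics/c2.png

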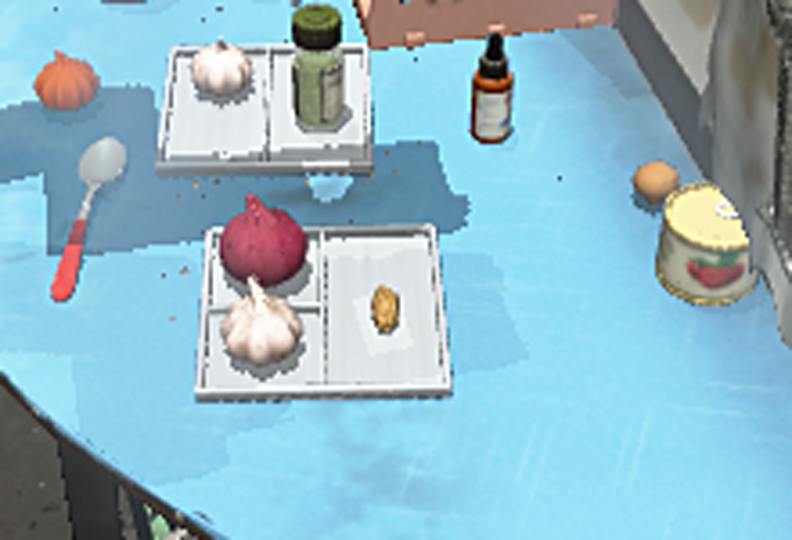

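Everything is in place: the jar stands upright at (318,70), both garlics, the onion and the ginger are seated, and the dropper at (493,95) has not moved.

```bash
python3 -c "
from station import order;print(order.sign_off())"
```

```text
the job is handed in; nothing more can be done
None
```

Both kits are made up and the job is handed in at about 32 s of robot time: the last side-camera picture showed every item seated in its compartment and the jar upright, and the dropper's measured position hadn't changed, but sign-off returned no verdict.

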